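# Roll the turned spindle to the blue line

### The arm

A 7-joint arm with a two-finger parallel gripper is mounted at the origin on the work surface. World frame = base frame: x ahead of the robot, y to its left, z up, the work surface at z = 0. Lengths are in m, angles in degrees, forces in N, time in s.
With the tool pointing down it reaches from about 0.35 to 0.9 m from the base axis. Payload 19.9 kg.
Tool frame: the origin (TCP) lies midway between the tips of the shut fingers; the grasp point (between the pads) lies behind it (arm.hold_point_z is the z of the grasp point in the tool frame, in m); z points along the fingers, y is the line along which they close (so a half turn about z gives the same grasp; the last joint's range is limited). The gripper opens to 94 mm and grips with 3 to 60 N. Pads are 16 mm wide; open, the fingers measure 119 mm over their backs; the gripper's body (75 mm by 177 mm) begins 78 mm behind the grasp point.
Start: joints at [-66.721, 23.915, -0.59, 92.452, 0.269, 63.638, -3.037], TCP at [0.271, 0.563, 0.205] pointing down, gripper open.
Joint ranges: [-161.28, 161.28], [-22.2, 115.67], [-73.04, 71.86], [3.21, 147.25], [-68.34, 248.33], [10.77, 114.83], [-161.83, 161.83]. Speed limits (degrees/s): [108.29, 108.29, 136.94, 136.94, 172.46, 172.46, 172.46].

### API

Orientations are given as [roll, pitch, yaw] about the fixed x, y, z axes, in that order (R = Rz(yaw) Ry(pitch) Rx(roll)).
In Python, from rig import arm, viewer, order, models gives the robot as it stands.
- The arm moves only by the tool play_rows, never from a script. Its argument "motion" is a list of rows, each a list of 5 numbers: the shift along the world's x, y, z scaled (see below), then the turn about the world's z scaled (see below), then the gripper's target within -1 to 1 (shut at 1, half-way at 0, fully open at -1). A call has 1 to 10 rows; each row shifts and turns the commanded pose from where the row before left it; what a row does not reach is not made up. The controller multiplies each number of a shift by 30 mm and each number of a turn by 10 degrees. A row lasts 1/8 s, in which the tool goes at most 62.5 mm and 10.7 degrees, less where a joint would pass 70% of its speed; a pose out of reach is approached as far as the arm can. A call with a number of a shift or a turn outside -1 to 1 is refused whole. A call with a gripper value outside its range is refused whole. The fingers move at their own pace and stop on an object; "squeeze" is the grip in N (left out, the last holds). Time passes only in rows, so rows that do not move let the fingers close. It gives the time, the measured TCP pose, the force, the opening and the grip force at its end, in the units of the state.
- arm.get_obs(): the state, without advancing time (a new reading comes with each control period).
- viewer.camera(name): name is "scene" or "top" or "wrist"; returns a dict with "pixels" (480x640x3 uint8, red, green, blue), "depth" (480x640 float32, m along the optical axis (not along the pixel's ray), 0 where there is no reading), "camera_matrix" (3x3 intrinsics, pixels), "distortion" ([k1, k2, p1, p2, k3] as OpenCV has them; the pictures are not rectified), "pose" (4x4, takes a point from camera to world coordinates). Camera axes: x right, y down, z forward; pixel columns grow to the right and rows downward; lengths in m; the calibration is good to about 2 mm. A picture is of the moment at which its call begins.
- order.finish_job(): hands the job in; it is judged then, once.
Trained networks look in the newest picture that a camera, given by its name, has taken for a name from the list of things; names that differ only in an ending like _2 or _b are one class to them, and where a whole thing is asked for, a point or a joint stands for the part that bears it (a point fixed in the world has none). Each returns a list of dicts, best first, with "score" (0 to 1); they miss things now and then, are a little off and sometimes report something else, mostly with a low value. They report only what shows in the picture. A call takes as long as a camera call.
- models.boxes_of(label, camera): "bbox" ([left, top, right, bottom] in pixels, round what is visible of it).
- models.cut_out(label, camera): "region" (480x640 bool, what is visible of it) and "bbox" ([left, top, right, bottom] in pixels, round what is visible of it).
- models.pinpoint(label, camera): "location" ([column, row] in pixels: a listed point, or the origin of a listed thing).
The state is a dict: "t": time; "joint_pos": joint angles; "qd": joint speeds; "tau": joint torques, N m; "tool_pos": TCP position; "ee_rot": TCP orientation; "force": force on the tool from outside, world axes, zero at the start; "torque": the same for the moment, N m; "opening": finger opening in m; "grasp_force": force on a finger pad.
Only numpy, scipy, OpenCV 4.12 (cv2) and the standard library are available. Lean on these libraries where they do the work, as an engineer would, in place of code of your own. Each camera call takes 0.05 s, during which the arm holds its last target. There are 200 camera calls.

### The job

Roll the turned wooden spindle along the rubber-faced board to the blue line: push it with the fingertips high on its round side, above its middle, so that it rolls, and let it stop lying centred over the blue line and parallel to it, then take the hand away. Do not grip it, lift it or push it from low down, and leave the glue bottle, the mallet and the steel tin where they are.

Things in the scene. Friction and masses are not known exactly. Their poses are not given: they have to be found in the camera images.
- spindle: Loose waxed wood cylinder, 60 mm diameter, 220 mm long plus a 25 mm tenon at each end, 0.3 to 0.65 kg. Origin at its centre, 30 mm above the rubber; x is its long axis; y and z turn as it rolls (white line on top at the start). Slippery (friction about 0.2): fingertips pushing from behind on its upper side, tips about 40 mm above the rubber, roll it ahead of them, straight, square to its axis.
- blue_mark: Goal: a flat blue line painted across the rubber, 10 x 316 mm, with a fixed blue block (45 x 50 mm, 45 mm tall) at its far end outside the board, 187 mm from the origin. Origin on the rubber face, 18 mm above the bench, at the line's middle; x along the line away from the robot, y square to it, z up. It lies 60 to 170 mm left or right of the spindle.
- yellow_mark: The same in yellow, not wanted in this job; the blue and the yellow mark lie on opposite sides of the spindle.
- board: Fixed plywood board with a black rubber face, 320 mm (x) by 500 mm (y), face 18 mm above the bench; origin at the centre of its underside, x away from the robot. At each y end a dark strip, 14 mm thick, 30 mm tall. The rubber resists rolling: a spindle let go at 0.05 m/s stops within about 3 mm, at 0.15 m/s within about 25 mm.
- glue: Bystander: standing white glue bottle with an orange cap, 60 mm diameter, 150 mm tall, off the board's left (+y) end; origin at its base. Leave alone.
- mallet: Bystander: wooden mallet lying off the board's right (-y) end, dark head 70 x 120 x 80 mm tall centred 100 mm along x from the origin, light handle 26 mm thick reaching to 135 mm the other way; origin on the bench. Leave alone.
- tin: Bystander: open steel tin, 70 mm across and 90 mm tall, standing off the left (+y) end of the board, nearer the robot than the glue; origin at its base. Leave alone.

How it is judged (in metres and radians):
On the way:
1. the spindle has rolled, not slid: it has turned by at least a fifth of a turn (angle between spindle's own z axis and vertical above 1.25 rad).
At the end, for the whole second after the job is handed in: The spindle lies at rest on the rubber face, its long axis within 15 mm of the blue line's middle and parallel to it within 8 degrees, and not slid more than 40 mm along the line from the middle of the board (y of spindle in the frame of blue_mark between -0.015 and 0.015 m and x of spindle in the frame of blue_mark between -0.04 and 0.04 m and angle between the x axis of spindle and the x axis of blue_mark, either way round below 0.14 rad and z of spindle in the frame of blue_mark between 0.026 and 0.034 m and linear speed of spindle below 0.01 m/s and angular speed of spindle below 0.3 rad/s); the robot touches nothing.
It fails at once if the spindle is lifted off the board (more than 12 mm) or stood up (z of spindle in the frame of board above 0.06 m or angle between spindle's own x axis and vertical below 1.2 rad).
It fails at once if the spindle is pushed low down or gripped: the fingers touch it with the grasp point less than 12 mm above the height of its middle (contact force between the fingers and spindle above 0.3 N and z of the grasp point in the frame of blue_mark below 0.042 m).
It fails at once if the glue is disturbed (moved more than 15 mm) (distance of glue from where it was at the start of the episode above 0.015 m).
It fails at once if the mallet is disturbed (moved more than 15 mm) (distance of mallet from where it was at the start of the episode above 0.015 m).
It fails at once if the tin is disturbed (moved more than 15 mm) (distance of tin from where it was at the start of the episode above 0.015 m).
It also fails if it takes over 40 s, if anything falls off the work surface, if the arm or the gripper's body presses on something with over 40 N, if the wrist force passes 120 N, or if a joint passes its speed limit or range.

## Working session

There is one attempt and no reset: what is moved stays moved. The work goes in short steps, Python scripts to look and compute and a tool call to move; the robot and the scene stay as the last step left them, time stands still between calls to the robot, and variables do not carry over. Pictures are saved under pics/ and viewed, at most 10 in all, crops included, and the job is handed in when it is done.

Besides the shell and the picture viewer there is one more tool, called after "Call:" as a command line: name --pt "numbers of a row" for each row, then --argument value for the rest. play_rows: Moves the arm, as the interface text tells. Its arguments: {"type":"object","properties":{"motion":{"type":"array"},"squeeze":{"type":"number"}},"required":["motion"]}

```bash
mkdir -p pics
cat > h.py <<'E'
import numpy as np, cv2
from rig import arm, viewer, order, models
def world(c,uv,z=None):
    K=np.array(c["camera_matrix"]);D=np.array(c["distortion"],float);T=np.array(c["pose"])
    uv=np.atleast_2d(np.array(uv,float))
    n=cv2.undistortPoints(uv[:,None],K,D)[:,0]
    d=np.c_[n,np.ones(len(n))]
    if z is None:
        s=np.array([c["depth"][int(round(v)),int(round(u))] for u,v in uv])
    else:
        s=(z-T[2,3])/(d@T[:3,:3].T)[:,2]
    return (d*s[:,None])@T[:3,:3].T+T[:3,3]
E
python3 - <<'E'
from h import *
o=arm.get_obs(); print({k:o[k] for k in("t","tool_pos","ee_rot","opening","joint_pos")},arm.hold_point_z)
for n in("top","scene"):
    c=viewer.camera(n); cv2.imwrite(f"pics/{n}1.png",c["pixels"][:,:,::-1])
    for l in("spindle","blue_mark","yellow_mark","board","glue","mallet","tin"):
        r=models.cut_out(l,n); 
        if not r: print(n,l,None);continue
        r=r[0]; m=np.argwhere(r["region"])[:,::-1]
        p=world(c,m); ok=np.array([c["depth"][v,u]>0 for u,v in m]); p=p[ok]
        q=p[p[:,2]>np.percentile(p[:,2],50)]
        b=cv2.minAreaRect(p[:,:2].astype(np.float32)*1000)
        k=models.pinpoint(l,n); k=k[0] if k else None
        print(n,l,round(r["score"],2),r["bbox"],"n",len(p),"med",np.median(p,0).round(3),"z",np.percentile(p[:,2],[2,98]).round(3),"rect",np.round(b[0]),np.round(b[1]),round(b[2],1),k and (np.round(k["location"]),round(k["score"],2)))
E
```

```text
{'t': 0.0, 'tool_pos': array([0.27046478, 0.56304997, 0.20484243]), 'ee_rot': array([-1.79932342e+02,  6.27057679e-03,  1.54346385e+02]), 'opening': 0.09437838082685121, 'joint_pos': array([-66.72218738,  23.94784768,  -0.58991725,  92.48347703,
         0.27038724,  63.63794607,  -3.03529311])} -0.0188
top spindle 0.63 [290.9, 176.2, 325.4, 295.0] n 2606 med [0.531 0.017 0.073] z [0.051 0.081] rect [538.  18.] [271.  60.] 5.0 (array([309., 234.]), 0.66)
top blue_mark 0.97 [341.3, 144.6, 368.9, 292.7] n 845 med [ 0.721 -0.102  0.023] z [0.007 0.052] rect [ 595. -110.] [381.  51.] 7.0 (array([364., 231.]), 0.8)
top yellow_mark 0.65 [228.8, 157.5, 259.6, 306.4] n 1060 med [0.665 0.165 0.021] z [0.006 0.051] rect [561. 162.] [384.  51.] 6.7 (array([250., 242.]), 0.62)
top board 0.71 [192.6, 157.2, 432.9, 317.7] n 24859 med [0.535 0.013 0.018] z [0.013 0.031] rect [546.  16.] [327. 543.] 6.6 (array([311., 239.]), 0.62)
top glue 0.61 [106.3, 206.0, 149.5, 242.1] n 1010 med [0.56  0.424 0.098] z [-0.     0.152] rect [583. 461.] [120.  64.] 60.1 (array([136., 228.]), 0.91)
top mallet None
t
[... 548 characters left out ...]
z [0.006 0.052] rect [557. 180.] [361.  72.] 2.5 (array([392., 224.]), 0.61)
scene board 0.81 [208.7, 181.2, 480.0, 359.5] n 19934 med [ 0.582 -0.058  0.018] z [0.006 0.031] rect [532.  34.] [352. 576.] 7.2 (array([348., 255.]), 0.6)
scene glue 0.98 [474.5, 148.7, 503.3, 210.2] n 1109 med [0.581 0.42  0.074] z [0.006 0.15 ] rect [534. 448.] [ 55. 140.] 65.4 (array([489., 204.]), 0.85)
scene mallet 0.82 [102.3, 279.5, 196.4, 401.9] n 5467 med [ 0.645 -0.456  0.063] z [0.007 0.082] rect [ 486. -439.] [138. 352.] 88.5 (array([136., 340.]), 0.59)
scene tin 0.65 [423.0, 151.3, 453.9, 194.2] n 874 med [0.436 0.385 0.062] z [0.001 0.091] rect [362. 473.] [ 70. 269.] 40.5 (array([435., 186.]), 0.95)
```

View pics/top1.png

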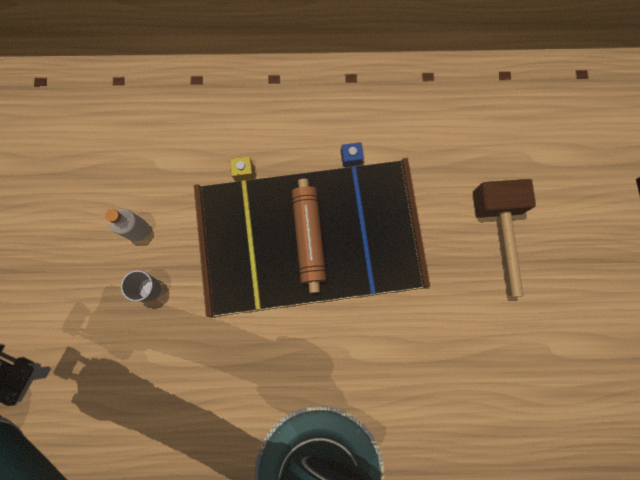

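View pics/scene1.png

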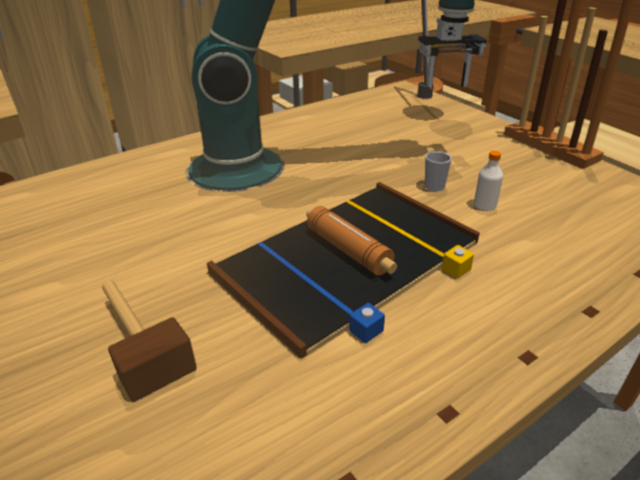

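The top view shows the spindle at about (309,234), the blue line from (355,167) to (373,292) on its right and the yellow line on its left. So the push goes toward -y. Next I fit the lines precisely.

```bash
cat >> h.py <<'E'
def fit(p):
    a=cv2.fitLine(p[:,:2].astype(np.float32),cv2.DIST_HUBER,0,1e-4,1e-4).ravel(); d=a[:2]*np.sign(a[0]); return d,np.degrees(np.arctan2(d[1],d[0]))
def measure(cam="top"):
    c=viewer.camera(cam)
    im=c["pixels"].astype(int); H=cv2.cvtColor(c["pixels"],cv2.COLOR_RGB2HSV)
    r=models.cut_out("blue_mark",cam)[0]["bbox"]
    vv,uu=np.mgrid[:480,:640]
    box=(uu>r[0]-3)&(uu<r[2]+3)&(vv>r[1]-3)&(vv<r[3]+6)
    bl=box&(H[...,0]>100)&(H[...,0]<130)&(H[...,1]>120)&(H[...,2]>60)
    p=world(c,np.argwhere(bl)[:,::-1],.018); dd=c["depth"]
    pd=world(c,np.argwhere(bl)[:,::-1]); k=(abs(pd[:,2]-.018)<.006); p=p[k]
    d,a=fit(p); s=p[:,:2]@d; mid=np.median(p[:,:2],0); mid=mid+d*((s.min()+s.max())/2-mid@d)
    print("blue mid",mid.round(4),"ang",a.round(2),"len",np.ptp(s).round(3))
    m=models.cut_out("spindle",cam)[0]; q=np.argwhere(m["region"])[:,::-1]
    P=world(c,q); P=P[(P[:,2]>.05)&(P[:,2]<.09)]
    ds,as_=fit(P); 
    # cylinder fit in plane square to axis, radius .030 and height .048 known: solve centre
    from scipy.optimize import least_squares
    def res(x):
        n=np.array([-np.sin(x[1]),np.cos(x[1])]); return np.hypot((P[:,:2]-mid)@n-x[0],P[:,2]-.048)-.030
    f=least_squares(res,[0.0+((np.median(P[:,:2],0)-mid)@[-ds[1],ds[0]]),np.radians(as_)],loss="soft_l1",f_scale=.002)
    n=np.array([-np.sin(f.x[1]),np.cos(f.x[1])]); e=np.array([n[1],-n[0]])
    s=(P[:,:2]-mid)@e; cs=(np.percentile(s,.3)+np.percentile(s,99.7))/2
    cen=mid+e*cs+n*f.x[0]
    yb=(cen-mid)@np.array([-d[1],d[0]]); xb=(cen-mid)@d
    print("spindle cen",cen.round(4),"ang",np.degrees(f.x[1]).round(2),"len",np.ptp(s).round(3),"in blue frame",xb.round(4),yb.round(4),"zmax",np.percentile(P[:,2],99).round(4),"res",np.std(f.fun).round(4))
E
python3 - <<'E'
from h import *
measure("top"); measure("scene")
E
```

```text
blue mid [ 0.5582 -0.1145] ang 6.66 len 0.312
spindle cen [0.5366 0.0173] ang 5.08 len 0.271 in blue frame -0.0061 0.1335 zmax 0.0816 res 0.005
blue mid [ 0.5871 -0.1136] ang 5.39 len 0.37
spindle cen [0.5393 0.0169] ang 5.21 len 0.275 in blue frame -0.0353 0.1344 zmax 0.0802 res 0.0052
```

Call:
play_rows --pt "0.54 -0.99 0 -0.59 -1" --pt "0.54 -0.99 0 -0.59 -1" --pt "0.54 -0.99 0 -0.59 -1" --pt "0.54 -0.99 0 -0.59 -1" --pt "0.54 -0.99 0 -0.59 -1" --pt "0.54 -0.99 0 -0.59 -1" --pt "0.54 -0.99 0 -0.59 -1" --pt "0.54 -0.99 0 -0.59 -1" --pt "0.54 -0.99 0 -0.59 -1" --pt "0.54 -0.99 0 -0.59 -1"

```text
t: 3.0
tool_pos: [0.4336, 0.2644, 0.2055]
ee_rot: [180.0, 0.0, 95.0]
force: [0.8, 0.5, 0.0]
opening: 0.0934
grasp_force: 0.0
```

Call:
play_rows --pt "0.54 -0.99 0 0 -1" --pt "0.54 -0.99 0 0 -1" --pt "0.54 -0.99 0 0 -1" --pt "0.54 -0.99 0 0 -1" --pt "0.54 -0.8 0 0 -1" --pt "0.54 -0.8 0 0 -1" --pt "0 0 0 0 -1" --pt "0 0 0 0 -1"

```text
t: 4.0
tool_pos: [0.5297, 0.0993, 0.2053]
ee_rot: [-180.0, -0.0, 95.2]
force: [0.3, 0.8, -0.6]
opening: 0.0939
grasp_force: 0.0
```

Call:
play_rows --pt "0 0 -0.98 0 -1" --pt "0 0 -0.98 0 -1" --pt "0 0 -0.98 0 -1" --pt "0 0 -0.98 0 -1" --pt "0 0 -0.98 0 -1" --pt "0 0 0 0 -1" --pt "0 0 0 0 -1"

```text
t: 4.88
tool_pos: [0.5302, 0.0999, 0.0595]
ee_rot: [180.0, -0.0, 95.3]
force: [0.3, 0.4, 0.5]
opening: 0.0942
grasp_force: 0.0
```

Run:
```python
from h import *
c=viewer.camera("scene"); cv2.imwrite("pics/s2.png",cv2.resize(c["pixels"][150:350,220:490,::-1],None,fx=2.9,fy=2.9))
```

```text
(no output)
```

View pics/s2.png

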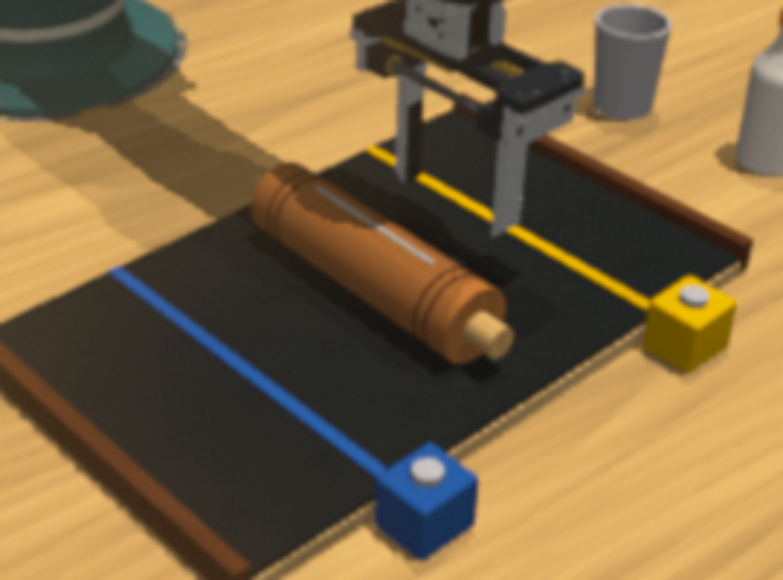

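The fingers hang open behind the spindle, above its mid-height, with one fingertip near each side of its middle. I start the push slowly.

Call:
play_rows --pt "0.04 -0.4 0 0 -1" --pt "0.04 -0.4 0 0 -1" --pt "0.025 -0.25 0 0 -1" --pt "0.025 -0.25 0 0 -1" --pt "0.025 -0.25 0 0 -1" --pt "0.025 -0.25 0 0.01 -1" --pt "0.025 -0.25 0 0.01 -1" --pt "0.025 -0.25 0 0.02 -1" --pt "0.025 -0.25 0 0.02 -1" --pt "0.02 -0.2 0 0 -1"

```text
t: 6.18
tool_pos: [0.5381, 0.0165, 0.0584]
ee_rot: [-180.0, 0.0, 95.9]
force: [1.1, 1.0, -0.1]
opening: 0.0939
grasp_force: 0.0
```

Run:
```python
from h import *
measure("scene"); c=viewer.camera("scene"); cv2.imwrite("pics/s3.png",cv2.resize(c["pixels"][150:350,220:490,::-1],None,fx=2.9,fy=2.9))
print(arm.get_obs()["tool_pos"],arm.get_obs()["force"])
```

```text
blue mid [ 0.5871 -0.1137] ang 5.53 len 0.37
spindle cen [ 0.5418 -0.0211] ang 5.16 len 0.274 in blue frame -0.0362 0.0965 zmax 0.0799 res 0.0052
[0.53803134 0.01711538 0.05838528] [-0.36447181  0.520596    0.25950609]
```

View pics/s3.png

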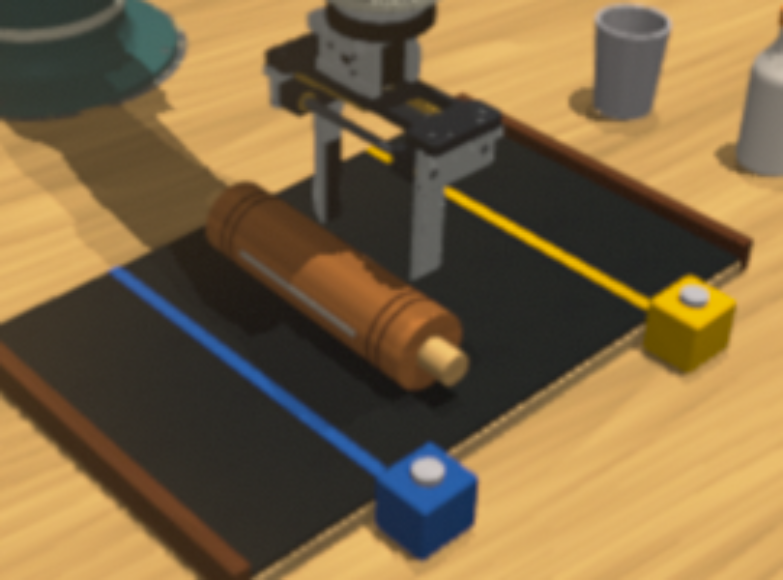

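It rolled 38 mm straight; the white line has turned toward the blue side. About 95 mm remain.

Call:
play_rows --pt "0.02 -0.2 0 0.01 -1" --pt "0.025 -0.25 0 0.01 -1" --pt "0.025 -0.25 0 0.01 -1" --pt "0.025 -0.25 0 0.01 -1" --pt "0.025 -0.25 0 0.01 -1" --pt "0.025 -0.25 0 0.01 -1" --pt "0.025 -0.25 0 0.01 -1" --pt "0.025 -0.25 0 0.01 -1" --pt "0.025 -0.25 0 0 -1" --pt "0.02 -0.2 0 0 -1"

```text
t: 7.62
tool_pos: [0.5453, -0.0555, 0.0584]
ee_rot: [-180.0, 0.0, 96.7]
force: [0.2, 0.1, 0.0]
opening: 0.0941
grasp_force: 0.0
```

Run:
```python
from h import *
measure("scene"); measure("top")
print(arm.get_obs()["tool_pos"],arm.get_obs()["force"])
```

```text
blue mid [ 0.6075 -0.1137] ang 5.05 len 0.328
spindle cen [ 0.5492 -0.0933] ang 5.25 len 0.271 in blue frame -0.0563 0.0255 zmax 0.0799 res 0.0052
blue mid [ 0.4175 -0.1312] ang 8.07 len 0.014
spindle cen [ 0.4642 -0.104 ] ang -15.57 len 0.092 in blue frame 0.05 0.0203 zmax 0.0791 res 0.0048
[ 0.54521256 -0.05463947  0.05836956] [ 0.50897507  0.0722741  -0.23524418]
```

Call:
play_rows --pt "0.02 -0.17 0 0 -1" --pt "0.02 -0.17 0 0 -1" --pt "0.02 -0.17 0 0 -1" --pt "0.01 -0.13 0 0 -1" --pt "0.0 -0.05 0 0 -1" --pt "0 0 0 0 -1" --pt "0 0 0 0 -1"

```text
t: 8.8
tool_pos: [0.5474, -0.0755, 0.0584]
ee_rot: [-180.0, -0.0, 96.8]
force: [0.7, 0.2, -0.3]
opening: 0.094
grasp_force: 0.0
```

Run:
```python
from h import *
measure("scene")
print(arm.get_obs()["tool_pos"],arm.get_obs()["force"])
```

```text
blue mid [ 0.7213 -0.0991] ang -4.09 len 0.104Traceback (most recent call last):
  File "<stdin>", line 2, in <module>
  File "h.py", line 26, in measure
    m=models.cut_out("spindle",cam)[0]; q=np.argwhere(m["region"])[:,::-1]
      ~~~~~~~~~~~~~~~~~~~~~~~~~~~~~^^^
IndexError: list index out of range
```

Now I back the hand off, raise it and move it clear so the view is free.

Call:
play_rows --pt "-0.05 0.5 0 0 -1" --pt "-0.1 0.95 0 0 -1" --pt "0 0.5 0.5 0 -1" --pt "0 0.5 0.9 0 -1" --pt "0 0.9 0.9 0 -1" --pt "-0.5 0.9 0.9 0 -1" --pt "-0.9 0.9 0.9 0 -1" --pt "-0.9 0.9 0.9 0 -1" --pt "-0.9 0.9 0.5 0 -1" --pt "-0.9 0.9 0 0 -1"

```text
t: 10.2
tool_pos: [0.4188, 0.1618, 0.2245]
ee_rot: [179.9, -0.1, 96.8]
force: [0.9, 0.6, -0.0]
opening: 0.094
grasp_force: 0.0
```

```bash
cat > f.py <<'E'
from h import *
c=viewer.camera("top"); cv2.imwrite("pics/t4.png",c["pixels"][:,:,::-1])
mid=np.array([.5582,-.1145]);a=np.radians(6.66);e=np.array([np.cos(a),np.sin(a)]);n=np.array([-e[1],e[0]])
vv,uu=np.mgrid[:480,:640]; ok=(c["depth"]>0)
P=world(c,np.argwhere(ok)[:,::-1])
x=(P[:,:2]-mid)@e;y=(P[:,:2]-mid)@n
k=(abs(x)<.17)&(abs(y)<.08)&(P[:,2]>.052)&(P[:,2]<.09); x,y,z=x[k],y[k],P[k,2]
r=cv2.minAreaRect(np.c_[x,y].astype(np.float32)*1000)
print("n",k.sum(),"rect",r,"zmax",np.percentile(z,99)); 
from scipy.optimize import least_squares
f=least_squares(lambda p:np.hypot(y-p[0]-p[1]*x,z-.048)-.03,[0,0],loss="soft_l1",f_scale=.002)
print("y",f.x[0],"ang",np.degrees(f.x[1]),"x",np.percentile(x,[.5,99.5]).mean())
E
python3 f.py
```

```text
n 2543 rect ((-9.656166076660156, -5.086029052734375), (60.459556579589844, 269.8060607910156), 88.56820678710938) zmax 0.08129604577257853
y -0.006141969925602839 ang -1.5297526035647206 x -0.009509740013338243
```

View pics/t4.png

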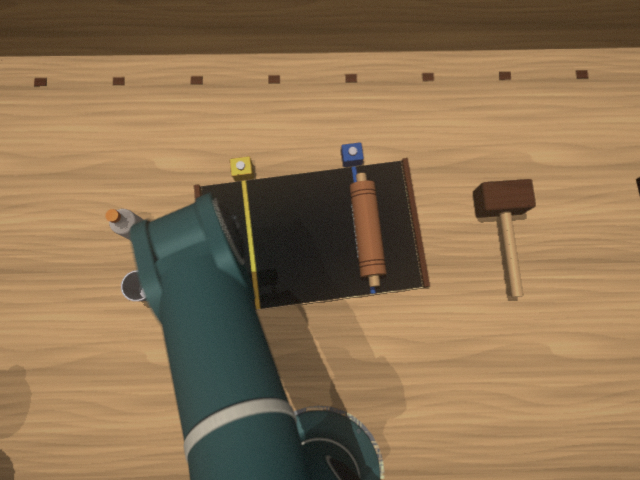

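The spindle lies over the blue line at about (368,228). It is about 6 mm past centre, 1.5° off parallel and -10 mm along the line, all within tolerance, and the hand is clear. I hand it in.

```bash
python3 -c "
from h import *
print(order.finish_job())"
```

```text
the job is handed in; nothing more can be done
None
```

The job is handed in: I rolled the spindle about 139 mm to the blue line, where it rests about 6 mm off centre, 1.5° off parallel and 10 mm along the line. The hand is clear and I moved nothing else; `finish_job` returned no verdict.

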